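Reset the bench gas valve and stay on the handle

ROBOT

A 6-joint arm with a two-finger parallel gripper is mounted at the origin on the work surface. World frame = base frame: x ahead of the robot, y to its left, z up, the work surface at z = 0. Lengths are in m, angles in rad, forces in N, time in s.
With the tool pointing down it reaches from about 0.325 to 0.75 m from the base axis. Payload 7.6 kg.
Tool frame: the origin (TCP) lies between the finger pads; the fingertips stand 11 mm ahead of it and the grasp point (between the pads) lies 8 mm behind it; z points along the fingers, y is the direction in which the jaws open and shut (so a half turn about z gives the same grasp; the last joint's range is limited). The gripper opens to 85 mm and grips with 20 to 120 N. Pads are 22 mm wide; open, the fingers measure 114 mm over their backs; the gripper's body (76 mm by 85 mm) begins 54 mm behind the grasp point. The pads swing forward as they close: fully open they stand 13 mm farther back than shut.
Start: joints at [-1.229, 0.052, 1.401, -0, 1.689, -0.07], TCP at [0.21, -0.481, 0.242] pointing down, gripper open.
Joint ranges: [-2.9, 2.9], [-0.91, 2.17], [0.12, 2.37], [-1.06, 4.2], [0.26, 2.73], [-2.93, 2.93]. Speed limits (rad/s): [2.57, 2.57, 3.01, 3.14, 3.14, 3.14].

INTERFACE

Orientations are given as a unit quaternion [x, y, z, w].
In Python, from rig import monitor, vision, arm gives the robot as it stands. The module is installed in compiled form; this text tells all that it offers.
- The arm moves only by the shell command python3 -m inch 'ROWS'. ROWS is JSON, a list of rows, each a list of 7 numbers: the shift along the tool's x, y, z in cm, then the turn, a rotation vector about the tool's x, y, z in rad, then the finger opening in cm, from 0 to 8.54. A call has 1 to 12 rows; each row is the pose to reach, as a shift and turn from the pose measured when the call began, along the tool's axes at that moment; what a row does not reach only later rows make up. A row lasts 1/10 s, in which the tool goes at most 50 mm and 8.59 degrees, less where a joint would pass 70% of its speed; a pose out of reach is approached as far as the arm can. A call with a gripper value outside its range is refused whole. The fingers move at their own pace and stop on an object; the grip force is fixed at half the most. Time passes only in rows, so rows that repeat a pose let the fingers close. It gives the time, the measured TCP pose, the force and the opening at its end, in the units of the state.
- monitor.sense(): the state, without advancing time (a new reading comes with each control period).
- vision.read_camera(name): name is "scene" or "top"; returns (picture, depth): 400x640x3 uint8, red, green, blue; 400x640 float32, m along the optical axis (not along the pixel's ray), 0 where there is no reading.
- vision.calibration(name): a dict with "fovy" (degrees; the focal length in pixels is half the picture's height over the tangent of half this angle, whatever the lens; pixels are square), "cx", "cy" (the principal point, pixels), "dist" ([k1, k2, p1, p2, k3] as OpenCV has them; the pictures are not rectified), "rvec" (rotation vector, rad) and "tvec" (3), from world to camera coordinates, as OpenCV has them. Camera axes: x right, y down, z forward; pixel columns grow to the right and rows downward; lengths in m; the calibration is good to about 2 mm. A picture is of the moment at which its call begins. calibration takes no time and is no camera call.
- arm.sign_off(): hands the job in, once; it reports no verdict.
The state is a dict: "clock": time; "q": joint angles; "dq": joint speeds; "joint_efforts": joint torques, N m; "tcp_pos": TCP position; "tool_rot": TCP orientation; "force": force on the tool from outside, world axes, zero at the start; "torque": the same for the moment, N m; "finger_gap": opening from 0.0 (shut) to 1.0 (fully open).
Only numpy, scipy, OpenCV 4.12 (cv2) and the standard library are available. Lean on these libraries where they do the work, as an engineer would, in place of code of your own. Each camera call takes 0.05 s, during which the arm holds its last target. There are 200 camera calls.

TASK

Vent the line by pressing the hinged spring pedal on the bench down to its stop and keeping it there for a second, then let it come back up. Then take the upright handle on the handwheel, close the valve clockwise until it meets its stop, pause there a moment, and open it again by exactly two full turns. Finish while still gripping the handle between the fingers with the wheel at rest, and leave the glassware and everything else on the bench where it is.

Things in the scene. Friction and masses are not known exactly. Their poses are not given: they have to be found in the camera images.
- valve_base: fixed bench gas valve: steel foot plate 130 x 90 mm, brass body with two hose barbs along its y axis, carrying a level grey spoked handwheel (114 mm across, rim 14 mm thick, rim centre 100 mm above the bench). Origin on the bench under the wheel's axis, z up; turned at random about the vertical by up to 0.6 rad
- wheel_axis (a point): point on the upright axis of the handwheel, at the height of the rim's centre (100 mm above the bench)
- wheel (a joint): turn of the handwheel in rad: 0 = fully closed against its hard stop, growing as it opens. Opening is anticlockwise seen from above, closing is clockwise; one turn is 6.283; it can open to 18.85. It starts somewhere between half a turn and one turn open. At value q the handle stands at the angle q from the valve_base x axis, anticlockwise. It stays where it is left; friction takes about 3 N at the handle
- crank_handle: upright white plastic revolving handle on the handwheel's rim, 21 mm across, 58 mm tall, its axis 50 mm from the wheel's axis. It spins freely on its own pin, so that a gripper holding it need not turn while it carries the handle round. Origin at its foot, 108 mm above the bench
- handle_mid (a point): grasp point on the axis of the crank handle, 34 mm above its foot (142 mm above the bench)
- pedal_base: fixed vent pedal: dark steel base plate 170 x 90 mm on the bench. Origin at the plate's centre on the bench; its x axis points from the tread's free end to its hinge, z up. The hinge runs along its y axis, at x = +65 mm, 32 mm above the bench
- pedal (a joint): pedal's angle in rad: 0 = up (sprung back), 0.28 = fully down on its stop
- pedal_pad (a point): point to press on the upper face of the sloping aluminium tread (135 x 70 mm, ribbed), 20 mm from its free end and 115 mm from the hinge; with the pedal up it is about 70 mm above the bench, and it sinks about 32 mm (moving about 6 mm towards the free end) to the stop. It takes about 3 N to start and 8 N at the stop
- beaker: glass beaker, 66 mm wide, 85 mm tall, stands beyond the valve; bystander; origin centre of its underside
- flask: conical glass flask, 76 mm wide, 93 mm tall, at the left of the bench; bystander; origin centre of its underside
- dish: white porcelain dish, 80 mm wide, 25 mm tall, near the middle of the bench; bystander; origin centre of its underside
- reagent: small amber bottle with black cap, 52 mm wide, 85 mm tall, beyond the pedal; bystander; origin centre of its underside
- stopper: cork stopper, 34 mm wide, 28 mm tall, beside the pedal; bystander; origin centre of its underside
- small_beaker: small glass beaker, 48 mm wide, 55 mm tall, near the middle of the bench; bystander; origin centre of its underside
- spatula: steel spatula, 150 mm long, lying flat; bystander

How it is judged:
By the outcome, as a careful person would: the job done as asked, in the order asked, and still so for the second after the job is handed in, while the arm keeps its last pose, push and grip.
It also fails if it takes over 70 s, if anything falls off the work surface, if the arm or the gripper's body presses on something with over 40 N, if the wrist force passes 120 N, or if a joint passes its speed limit or range.

## Working session

There is one attempt and no reset: what is moved stays moved. The work goes in short steps, Python scripts to look and compute and a shell command to move; the robot and the scene stay as the last step left them, time stands still between calls to the robot, and variables do not carry over. Pictures are saved under pics/ and viewed, about 8 in all and at most 12, crops included, and the job is handed in when it is done.

```bash
mkdir -p pics
cat > h.py <<'E'
import numpy as np, cv2
from rig import monitor, vision, arm
from scipy.spatial.transform import Rotation as R
def cam(n):
    c=vision.calibration(n); f=200/np.tan(np.radians(c["fovy"])/2)
    K=np.array([[f,0,c["cx"]],[0,f,c["cy"]],[0,0,1.]]); return K,np.array(c["dist"],float),R.from_rotvec(np.ravel(c["rvec"])).as_matrix(),np.ravel(c["tvec"])
def ray(n,px):
    K,d,r,t=cam(n); u=cv2.undistortPoints(np.array(px,float).reshape(-1,1,2),K,d).reshape(-1,2)
    return -r.T@t, np.c_[u,np.ones(len(u))]@r   # origin, dirs (unit depth)
def atz(n,px,z):
    o,d=ray(n,px); return o+d*((z-o[2])/d[:,2])[:,None]
def atdepth(n,px,D):
    o,d=ray(n,px); return o+d*np.array([np.median(D[int(v)-1:int(v)+2,int(u)-1:int(u)+2]) for u,v in px])[:,None]
def proj(n,P):
    K,d,r,t=cam(n); return cv2.projectPoints(np.array(P,float).reshape(-1,3),cv2.Rodrigues(r)[0],t,K,d)[0].reshape(-1,2)
def snap(n,name,crop=None,s=1):
    im,D=vision.read_camera(n); np.save(f'pics/{name}.npy',D); cv2.imwrite(f'pics/{name}_raw.png',im[:,:,::-1])
    a=im[:,:,::-1]
    if crop: x0,y0,x1,y1=crop; a=a[y0:y1,x0:x1]
    cv2.imwrite(f'pics/{name}.png',cv2.resize(a,None,fx=s,fy=s,interpolation=cv2.INTER_CUBIC)); return im,D
E
python3 -c "
from h import *
snap('scene','s0',None,1.25);snap('top','t0',None,1.25)
print(monitor.sense())
for n in('scene','top'):print(vision.calibration(n),ray(n,[[320,200]]))"
```

```text
{'clock': 0.1, 'q': array([-1.22931098e+00,  5.27526991e-02,  1.40162829e+00, -1.17976582e-05,
        1.68860967e+00, -7.03110072e-02]), 'dq': array([-0.00081688, -0.00217168, -0.00384866,  0.0017946 ,  0.00105852,
        0.0007253 ]), 'joint_efforts': array([ 1.11650454e-03, -3.82583892e+01, -3.60985887e+01, -5.57704504e-05,
        4.76845074e-03,  1.97905564e-06]), 'tcp_pos': array([ 0.21006063, -0.4808622 ,  0.2415651 ]), 'tool_rot': array([ 9.78877652e-01,  2.04445724e-01, -1.00290336e-04, -6.91795509e-04]), 'force': array([ 0.82005086, -0.06587099, -0.00570908]), 'torque': array([ 0.0136666 , -0.01508963,  0.08710176]), 'finger_gap': 1.0014708321447552}
{'fovy': 50.69829578132014, 'cx': 330.6490910808942, 'cy': 196.07198114244608, 'dist': array([0.00612141, 0.        , 0.        , 0.        , 0.        ]), 'rvec': array([ 1.21274769,  2.3897313 , -0.88509572]), 'tvec': array([ 0.36565116, -0.28587664,  1.5670005 ])} (array([1.21843158, 0.43258713, 0.99960475]), array([[-0.50801272, -0.39897393, -0.76384929]]))
{'fovy': 44.51018284611659, 'cx': 317.4719020398562, 'cy': 194.67291114838508, 'dist': array([0.02829814, 0.        , 0.        , 0.        , 0.        ]), 'rvec': array([ 2.20194178, -2.15773724,  0.06278637]), 'tvec': array([1.67327337e-04, 6.00245708e-01, 1.41018213e+00])} (array([ 0.50044514, -0.00619205,  1.44859411]), array([[ 0.05888038,  0.00756029, -0.99830932]]))
```

View pics/s0.png

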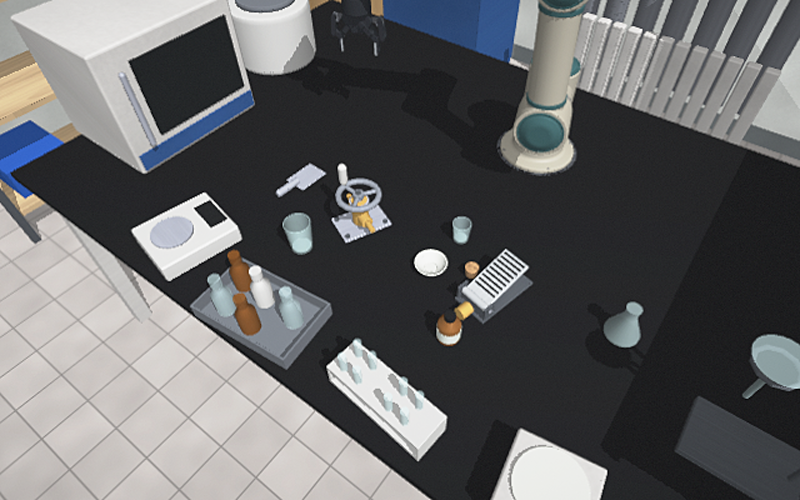

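View pics/t0.png

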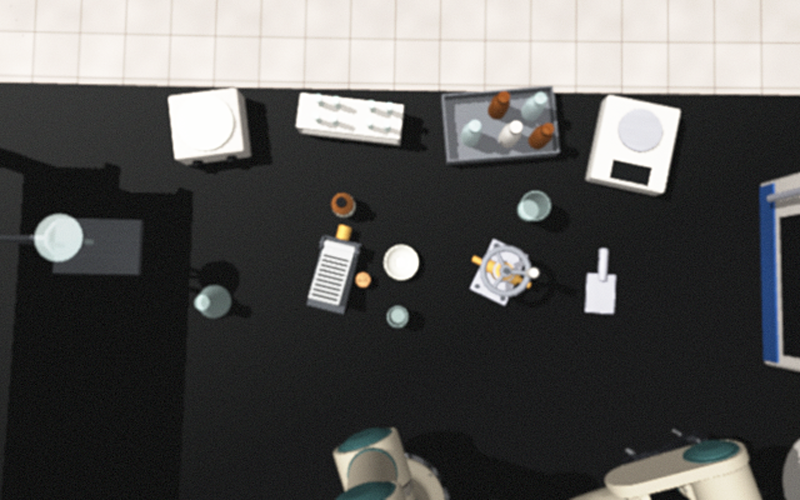

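The pictures show the pedal at about (333,272), the valve at (505,270) and the white handle at (534,272) in the top picture (shown at 1.25x). I'll enlarge it to read the points.

```bash
python3 -c "
import cv2,numpy as np
t=cv2.imread('pics/t0_raw.png');s=cv2.imread('pics/s0_raw.png')
z=lambda a:cv2.resize(a,None,fx=5,fy=5,interpolation=cv2.INTER_CUBIC)
a=np.hstack([z(t[180:260,235:315]),z(t[180:260,365:445])]);b=np.hstack([z(s[195:265,355:435]),z(s[125:195,255:335])])
b=b[:200*5]
o=np.vstack([a,b]);o=cv2.resize(o,None,fx=.8,fy=.8);cv2.imwrite('pics/c0.png',o);print(o.shape)"
```

```text
(600, 640, 3)
```

View pics/c0.png

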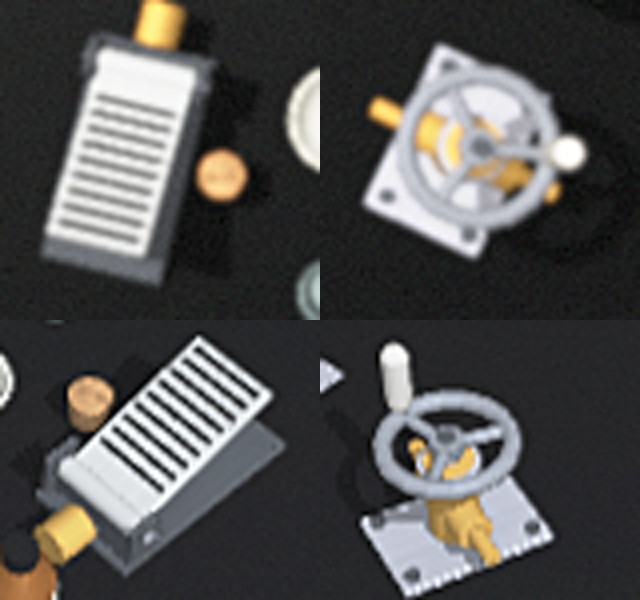

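Enlarged crops (4x): the tread's free-end corners are at raw top (247,239.3) and (271.8,244.3). The hub is at (406,217) and the handle top at (427,218). In the scene view the tread's free corners are at (404.5,199.5) and (423,213.8), the handle top at (273.8,132.5), and the rim centre at (287,156).

```bash
python3 -c "
from h import *
np.set_printoptions(precision=4,suppress=True)
T=lambda l,ox,oy,yy=0:np.array([[ox+x/4,oy+(y-yy)/4] for x,y in l])
Dt=np.load('pics/t0.npy');Ds=np.load('pics/s0.npy')
tr=T([(48,237),(147,257)],235,180)
print('tread free top z.075',atz('top',tr,.075)); 
sc=T([(198,338),(272,395)],355,195,320)
print('scene z.075',atz('scene',sc,.075))
print('tread depth',atdepth('top',T([(100,238),(110,200),(120,150),(140,85)],235,180),Dt),atdepth('scene',T([(225,375),(200,400)],355,195,320),Ds))
print('base free,hinge corners',atz('top',T([(42,257),(163,285)],235,180),.008),atz('top',T([(85,35),(218,65)],235,180),.03))
print('hub',atz('top',T([(484-320,148)],365,180),.105),'rimc',atz('top',T([(480-320,148)],365,180),.1),atz('scene',T([(127.5,444)],255,125,320),.1))
print('handle top',atz('top',T([(568-320,152)],365,180),.166),atz('scene',T([(75,349)],255,125,320),.166),'foot',atz('scene',T([(80,408)],255,125,320),.108))
print('plate',atz('top',T([(120,43),(42,203),(154,260)],365,180),.008))
print('handle depth',atdepth('scene',T([(76,372)],255,125,320),Ds),atdepth('top',T([(248,152)],365,180),Dt))
print('top corner pix depth hist hinge', atdepth('top',T([(150,60)],235,180),Dt))
"
```

```text
tread free top z.075 [[0.4672 0.2065 0.075 ]
 [0.4547 0.1367 0.075 ]]
scene z.075 [[0.4584 0.1442 0.075 ]
 [0.4735 0.2117 0.075 ]]
tread depth [[0.4672 0.1702 0.0734]
 [0.4939 0.1648 0.067 ]
 [0.5296 0.1603 0.0538]
 [0.5771 0.149  0.0381]] [[0.4753 0.1759 0.0727]
 [0.5002 0.1709 0.066 ]]
base free,hinge corners [[0.4509 0.2208 0.008 ]
 [0.4323 0.1314 0.008 ]] [[0.6132 0.191  0.03  ]
 [0.5933 0.0935 0.03  ]]
hub [[ 0.5378 -0.2324  0.105 ]] rimc [[ 0.5379 -0.2306  0.1   ]] [[ 0.5394 -0.2253  0.1   ]]
handle top [[ 0.5346 -0.2768  0.166 ]] [[ 0.534  -0.2745  0.166 ]] foot [[ 0.5364 -0.2748  0.108 ]]
plate [[ 0.6172 -0.2159  0.008 ]
 [ 0.4983 -0.1599  0.008 ]
 [ 0.4585 -0.2421  0.008 ]]
handle depth [[ 0.5412 -0.2692  0.1511]] [[ 0.5346 -0.277   0.1651]]
top corner pix depth hist hinge [[0.5954 0.1422 0.0387]]
```

```bash
cat >> h.py <<'E'
def to(*pts):
    s=monitor.sense(); r=R.from_quat(s["tool_rot"])
    print('t',round(s["clock"],2),'tcp',s["tcp_pos"].round(4),'F',s["force"].round(1),'gap',round(s["finger_gap"],3),'yaw',r.as_euler('xyz').round(4))
    for p in pts: print(p,'->cm',(100*r.inv().apply(np.array(p)-s["tcp_pos"])).round(2))
E
python3 -m inch '[[51,-48.7,0,0,0,0,0],[51,-48.7,0,0,0,0,0],[51,-48.7,0,0,0,0,0],[51,-48.7,0,0,0,0,0],[51,-48.7,0,0,0,0,0],[51,-48.7,0,0,0,0,0],[51,-48.7,0,0,0,0,0],[51,-48.7,0,0,0,0,0],[51,-48.7,0,0,0,0,0],[51,-48.7,0,0,0,0,0],[51,-48.7,0,0,0,0,0],[51,-48.7,0,0,0,0,0]]'; python3 -c "
from h import *
to((.483,.170,.13),(.483,.170,.09))"
```

```text
clock: 1.3
tcp_pos: [0.4421, 0.0746, 0.2421]
tool_rot: [0.979, 0.205, -0.0, -0.001]
force: [2.4, -0.3, 0.5]
finger_gap: -0.001
t 1.3 tcp [0.4421 0.0746 0.2421] F [ 2.4 -0.3  0.5] gap -0.001 yaw [-3.1404e+00 -1.0000e-04  4.1210e-01]
(0.483, 0.17, 0.13) ->cm [ 7.57 -7.09 11.22]
(0.483, 0.17, 0.09) ->cm [ 7.57 -7.09 15.22]
```

```bash
python3 -m inch '[[7.6,-7.1,4,0,0,0,0],[7.6,-7.1,8,0,0,0,0],[7.6,-7.1,11,0,0,0,0],[7.6,-7.1,13,0,0,0,0],[7.6,-7.1,15,0,0,0,0],[7.6,-7.1,15,0,0,0,0]]'; python3 -c "
from h import *
to((.483,.170,.08),(.480,.1705,.064),(.477,.171,.049),(.477,.171,.046))"
```

```text
clock: 1.9
tcp_pos: [0.4809, 0.1699, 0.0884]
tool_rot: [0.979, 0.205, -0.004, -0.0]
force: [-0.1, -0.7, -0.4]
finger_gap: -0.005
t 1.9 tcp [0.4809 0.1699 0.0884] F [-0.1 -0.7 -0.4] gap -0.005 yaw [-3.1393  0.0074  0.4127]
(0.483, 0.17, 0.08) ->cm [0.2  0.08 0.84]
(0.48, 0.1705, 0.064) ->cm [-0.04 -0.09  2.44]
(0.477, 0.171, 0.049) ->cm [-0.29 -0.25  3.94]
(0.477, 0.171, 0.046) ->cm [-0.28 -0.25  4.24]
```

```bash
python3 -m inch '[[0.1,0,0.5,0,0,0,0],[0.1,0,1,0,0,0,0],[0,0,1.6,0,0,0,0],[0,-0.1,2.2,0,0,0,0],[-0.1,-0.2,2.8,0,0,0,0],[-0.2,-0.2,3.4,0,0,0,0],[-0.3,-0.2,3.8,0,0,0,0],[-0.3,-0.2,3.8,0,0,0,0]]'; python3 -c "
from h import *
to((.477,.171,.046))"
```

```text
clock: 2.7
tcp_pos: [0.4784, 0.171, 0.0515]
tool_rot: [0.979, 0.205, -0.002, -0.001]
force: [1.1, 1.7, 6.7]
finger_gap: 0.001
t 2.7 tcp [0.4784 0.171  0.0515] F [1.1 1.7 6.7] gap 0.001 yaw [-3.1394e+00  2.9000e-03  4.1250e-01]
(0.477, 0.171, 0.046) ->cm [-0.13 -0.05  0.55]
```

```bash
python3 -m inch '[[-0.1,0,0.25,0,0,0,0],[-0.1,0,0.5,0,0,0,0],[-0.1,0,0.5,0,0,0,0]]'
```

```text
clock: 3.0
tcp_pos: [0.4784, 0.1711, 0.0491]
tool_rot: [0.979, 0.205, -0.0, -0.001]
force: [-7.5, 0.3, 18.1]
finger_gap: 0.005
```

```bash
python3 -m inch '[[0,0,0.2,0,0,0,0],[0,0,0.3,0,0,0,0],[0,0,0.3,0,0,0,0]]'
```

```text
clock: 3.3
tcp_pos: [0.4785, 0.1712, 0.049]
tool_rot: [0.979, 0.205, -0.0, -0.001]
force: [-13.3, -2.9, 24.7]
finger_gap: 0.0
```

The tip is at the predicted stop height and the force rises without further travel, so the pedal is on its stop. I'll hold it there and take a picture to check.

```bash
python3 -m inch '[[0,0,0.25,0,0,0,0],[0,0,0.25,0,0,0,0],[0,0,0.25,0,0,0,0],[0,0,0.25,0,0,0,0],[0,0,0.25,0,0,0,0],[0,0,0.25,0,0,0,0],[0,0,0.25,0,0,0,0],[0,0,0.25,0,0,0,0],[0,0,0.25,0,0,0,0],[0,0,0.25,0,0,0,0],[0,0,0.25,0,0,0,0],[0,0,0.25,0,0,0,0]]'; python3 -c "
from h import *
snap('scene','s1',(330,170,450,280),5);to((.477,.171,.20))"
```

```text
clock: 4.5
tcp_pos: [0.4785, 0.1712, 0.0491]
tool_rot: [0.979, 0.205, -0.0, -0.001]
force: [-13.0, -3.2, 22.0]
finger_gap: 0.001
t 4.55 tcp [0.4785 0.1712 0.0491] F [-12.7  -2.6  21.8] gap -0.001 yaw [-3.1396e+00 -2.0000e-04  4.1270e-01]
(0.477, 0.171, 0.2) ->cm [ -0.14  -0.07 -15.09]
```

View pics/s1.png

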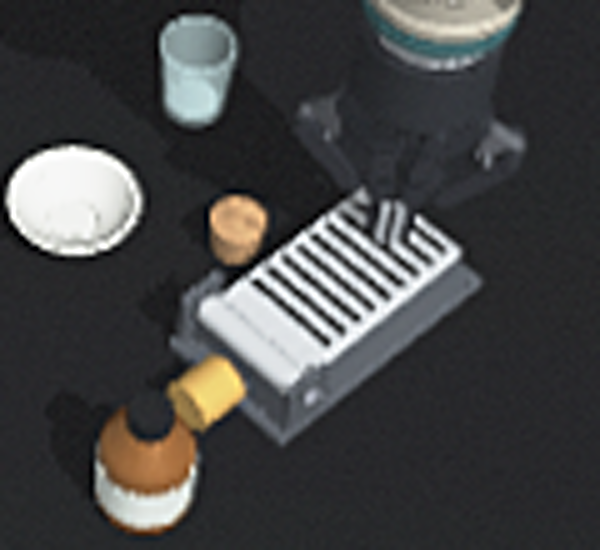

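The picture shows the tread lying flat on the base under the fingertips at about (385,220). The bystanders haven't moved. Now I'll release it, go up, and move over to the handle.

```bash
python3 -m inch '[[0,0,-1,0,0,0,0],[0.1,0,-2.5,0,0,0,0],[0.1,0,-4.5,0,0,0,0],[0.1,0,-8,0,0,0,0],[0.1,0,-12,0,0,0,0],[0.1,0,-16,0,0,0,0],[0.1,0,-18,0,0,0,0]]'; python3 -c "
from h import *
snap('scene','s2',(330,170,450,280),5)
to((.535,-.2757,.23))"
```

```text
clock: 5.25
tcp_pos: [0.4805, 0.1714, 0.2331]
tool_rot: [0.979, 0.205, 0.003, -0.001]
force: [-0.7, 0.1, -0.3]
finger_gap: 0.001
t 5.3 tcp [0.4812 0.1715 0.2354] F [ 1.4 -0.3  2.4] gap 0.0 yaw [-3.1412 -0.0093  0.4125]
(0.535, -0.2757, 0.23) ->cm [-13.    43.13   0.4 ]
```

View pics/s2.png

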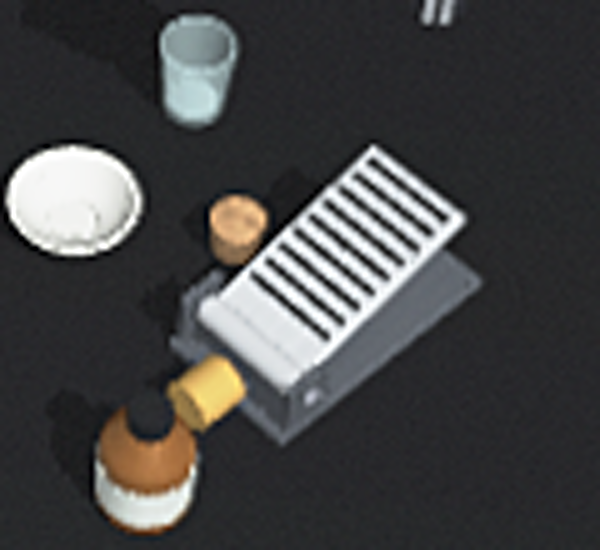

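The pedal is back up, with its free corner at about (375,148). Next is the handle.

```bash
python3 -m inch '[[-13,43.1,0.4,0,0,0,8.5],[-13,43.1,0.4,0,0,0,8.5],[-13,43.1,0.4,0,0,0,8.5],[-13,43.1,0.4,0,0,0,8.5],[-13,43.1,0.4,0,0,0,8.5],[-13,43.1,0.4,0,0,0,8.5],[-13,43.1,0.4,0,0,0,8.5],[-13,43.1,0.4,0,0,0,8.5],[-13,43.1,0.4,0,0,0,8.5],[-13,43.1,0.4,0,0,0,8.5],[-13,43.1,0.4,0,0,0,8.5],[-13,43.1,0.4,0,0,0,8.5]]'; python3 -c "
from h import *
to((.535,-.2757,.134))"
```

```text
clock: 6.5
tcp_pos: [0.5349, -0.2746, 0.2295]
tool_rot: [0.979, 0.205, 0.004, -0.001]
force: [-0.0, 0.0, 0.3]
finger_gap: 0.992
t 6.5 tcp [ 0.5349 -0.2746  0.2295] F [-0.   0.   0.3] gap 0.992 yaw [-3.1406 -0.0091  0.4131]
(0.535, -0.2757, 0.134) ->cm [-0.12  0.11  9.55]
```

```bash
python3 -m inch '[[0,0.1,3,0,0,0,8.5],[0,0.1,6,0,0,0,8.5],[0,0.1,8,0,0,0,8.5],[0,0.1,9.5,0,0,0,8.5],[0,0.1,9.5,0,0,0,8.5]]'; python3 -c "
from h import *
snap('scene','s3',(230,90,350,190),5)
to((.535,-.2757,.134))"
```

```text
clock: 7.0
tcp_pos: [0.5354, -0.2736, 0.1325]
tool_rot: [0.979, 0.206, 0.003, -0.003]
force: [-0.2, -0.7, 0.3]
finger_gap: 0.994
t 7.05 tcp [ 0.536  -0.2742  0.1343] F [-0.3  0.   0.4] gap 0.992 yaw [-3.1399 -0.0085  0.4142]
(0.535, -0.2757, 0.134) ->cm [-0.15  0.1   0.03]
```

View pics/s3.png

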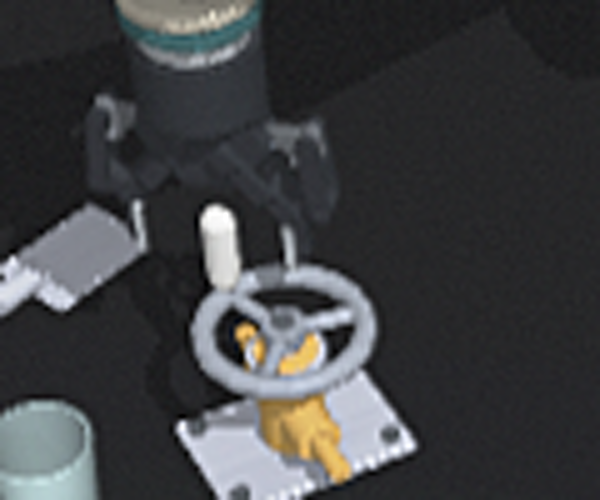

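The handle at about (220,245) stands between the open pads, which are at (140,225) and (290,245), and it's well centred. Closing.

```bash
python3 -m inch '[[-0.1,0,0,0,0,0,1],[-0.1,0,0,0,0,0,1],[-0.1,0,0,0,0,0,1],[-0.1,0,0,0,0,0,1],[-0.1,0,0,0,0,0,1],[-0.1,0,0,0,0,0,1],[-0.1,0,0,0,0,0,1],[-0.1,0,0,0,0,0,1],[-0.1,0,0,0,0,0,1]]'; python3 -c "
from h import *
to((.535,-.2757,.134))"
```

```text
clock: 7.95
tcp_pos: [0.5353, -0.275, 0.135]
tool_rot: [0.979, 0.206, 0.004, -0.001]
force: [0.1, -1.8, 4.9]
finger_gap: 0.231
t 7.95 tcp [ 0.5353 -0.275   0.135 ] F [ 0.1 -1.8  4.9] gap 0.231 yaw [-3.1412 -0.009   0.4141]
(0.535, -0.2757, 0.134) ->cm [-0.06  0.06  0.1 ]
```

```bash
cat >> h.py <<'E'
def arc(C,angs,r=.05,z=.135):
    s=monitor.sense(); p=s["tcp_pos"]; a=np.arctan2(p[1]-C[1],p[0]-C[0])
    rt=R.from_quat(s["tool_rot"]); print('ang',a.round(4),'rad',np.hypot(*(p[:2]-C)).round(4),'F',s["force"].round(1),'tcp',p.round(4),'t',round(s["clock"],2))
    for d in angs:
        q=np.array([C[0]+r*np.cos(a+d),C[1]+r*np.sin(a+d),z]); print(round(np.degrees(d)),(100*rt.inv().apply(q-p)).round(1).tolist())
E
python3 -c "
from h import *
arc((.538,-.2257),-np.radians(np.arange(15,121,15)))"
```

```text
ang -1.6258 rad 0.0493 F [ 0.1 -1.8  4.9] tcp [ 0.5353 -0.275   0.135 ] t 7.95
-15 [-1.1, -0.7, -0.0]
-30 [-2.0, -1.7, -0.0]
-45 [-2.5, -2.8, -0.0]
-60 [-2.8, -4.1, -0.0]
-75 [-2.7, -5.4, -0.0]
-90 [-2.2, -6.7, -0.0]
-105 [-1.5, -7.7, -0.0]
-120 [-0.5, -8.6, -0.0]
```

```bash
python3 -m inch '[[-0.5,-0.3,0,0,0,0,1],[-1.1,-0.7,0,0,0,0,1],[-2,-1.7,0,0,0,0,1],[-2.5,-2.8,0,0,0,0,1],[-2.5,-2.8,0,0,0,0,1]]'; python3 -c "
from h import *
arc((.538,-.2257),[])"; python3 -m inch '[[-0.5,-1.3,0,0,0,0,1],[-0.3,-2.6,0,0,0,0,1],[0.3,-3.9,0,0,0,0,1],[0.3,-3.9,0,0,0,0,1]]'; python3 -c "
from h import *
arc((.538,-.2257),-np.radians(np.arange(15,181,15)))"
```

```text
clock: 8.45
tcp_pos: [0.5008, -0.2572, 0.135]
tool_rot: [0.978, 0.206, 0.005, -0.002]
force: [2.7, 5.3, 4.8]
finger_gap: 0.232
ang -2.4393 rad 0.0487 F [2.7 5.3 4.8] tcp [ 0.5008 -0.2572  0.135 ] t 8.45
clock: 8.85
tcp_pos: [0.4895, -0.2185, 0.1351]
tool_rot: [0.978, 0.207, 0.008, -0.002]
force: [15.5, 0.3, -3.2]
finger_gap: 0.229
ang 2.994 rad 0.049 F [15.5  0.3 -3.2] tcp [ 0.4895 -0.2185  0.1351] t 8.85
-15 [0.8, -1.1, 0.0]
-30 [1.8, -1.8, 0.0]
-45 [3.0, -2.3, 0.1]
-60 [4.3, -2.4, 0.1]
-75 [5.6, -2.1, 0.1]
-90 [6.8, -1.6, 0.1]
-105 [7.8, -0.8, 0.1]
-120 [8.6, 0.3, 0.2]
-135 [9.0, 1.5, 0.2]
-150 [9.1, 2.8, 0.2]
-165 [8.9, 4.1, 0.2]
-180 [8.4, 5.3, 0.1]
```

```bash
cat > fit.py <<'E'
from h import *
from scipy.optimize import least_squares
import sys,json
def fit(P,r=.05):
    P=np.array(P); s=least_squares(lambda c:np.hypot(*(P-c).T)-r,[.538,-.227]); return s.x,s.fun
E
python3 -c "
from fit import *
c,f=fit([(.5353,-.275),(.5008,-.2572),(.4895,-.2185)]);print(c,f)
arc(c,-np.radians(np.arange(15,181,15)))"
```

```text
[ 0.53909115 -0.2251128 ] [ 3.10489743e-05 -4.20077324e-05  3.01063227e-05]
ang 3.0089 rad 0.05 F [15.5  0.3 -3.2] tcp [ 0.4895 -0.2185  0.1351] t 8.85
-15 [0.8, -1.0, 0.0]
-30 [1.9, -1.8, 0.0]
-45 [3.1, -2.2, 0.1]
-60 [4.4, -2.4, 0.1]
-75 [5.7, -2.2, 0.1]
-90 [6.9, -1.6, 0.1]
-105 [7.9, -0.8, 0.1]
-120 [8.7, 0.2, 0.2]
-135 [9.1, 1.5, 0.2]
-150 [9.3, 2.7, 0.2]
-165 [9.1, 4.0, 0.2]
-180 [8.5, 5.2, 0.2]
```

```bash
python3 -m inch '[[0.8,-1,0,0,0,0,1],[1.9,-1.8,0,0,0,0,1],[3.1,-2.2,0.1,0,0,0,1],[4.4,-2.4,0.1,0,0,0,1],[5.7,-2.2,0.1,0,0,0,1],[6.9,-1.6,0.1,0,0,0,1],[6.9,-1.6,0.1,0,0,0,1]]'; python3 -c "
from fit import *
c,f=fit([(.5353,-.275),(.5008,-.2572),(.4895,-.2185),monitor.sense()['tcp_pos'][:2]]);print(c,f)
arc(c,-np.radians(np.arange(15,121,15)))"
```

```text
clock: 9.55
tcp_pos: [0.5465, -0.1757, 0.135]
tool_rot: [0.978, 0.208, 0.008, -0.002]
force: [3.1, -1.3, 2.8]
finger_gap: 0.228
[ 0.53909267 -0.22512302] [ 2.09733156e-05 -4.74078316e-05  3.29626328e-05 -1.40479952e-05]
ang 1.4222 rad 0.05 F [ 3.1 -1.3  2.8] tcp [ 0.5465 -0.1757  0.135 ] t 9.55
-15 [1.0, 0.8, 0.0]
-30 [1.7, 1.9, 0.0]
-45 [2.2, 3.1, 0.0]
-60 [2.3, 4.4, 0.0]
-75 [2.1, 5.7, 0.0]
-90 [1.5, 6.9, 0.0]
-105 [0.7, 7.9, 0.0]
-120 [-0.4, 8.7, -0.0]
```

```bash
python3 -m inch '[[1,0.8,0,0,0,0,1],[1.7,1.9,0,0,0,0,1],[2.2,3.1,0,0,0,0,1],[2.3,4.4,0,0,0,0,1],[2.1,5.7,0,0,0,0,1],[1.8,6.3,0,0,0,0,1],[1.8,6.3,0,0,0,0,1]]'; python3 -c "
from h import *
arc((.5391,-.2251),-np.radians(np.arange(4,45,4)))"
```

```text
clock: 10.25
tcp_pos: [0.5892, -0.2263, 0.1351]
tool_rot: [0.978, 0.207, 0.01, -0.002]
force: [9.8, -2.4, -0.6]
finger_gap: 0.227
ang -0.023 rad 0.0501 F [ 9.8 -2.4 -0.6] tcp [ 0.5892 -0.2263  0.1351] t 10.25
-4 [-0.2, 0.3, 0.0]
-8 [-0.3, 0.6, 0.0]
-12 [-0.6, 0.9, -0.0]
-16 [-0.8, 1.2, -0.0]
-20 [-1.0, 1.4, -0.0]
-24 [-1.3, 1.7, -0.0]
-28 [-1.5, 1.9, -0.0]
-32 [-1.8, 2.1, -0.0]
-36 [-2.1, 2.2, -0.0]
-40 [-2.4, 2.4, -0.0]
-44 [-2.8, 2.5, -0.0]
```

```bash
python3 -m inch '[[-0.2,0.3,0,0,0,0,1],[-0.3,0.6,0,0,0,0,1],[-0.6,0.9,0,0,0,0,1],[-0.8,1.2,0,0,0,0,1],[-1,1.4,0,0,0,0,1],[-1.2,1.6,0,0,0,0,1],[-1.2,1.6,0,0,0,0,1]]'; python3 -c "
from h import *
arc((.5391,-.2251),-np.radians([2,4,6,8,10]))"
```

```text
clock: 10.95
tcp_pos: [0.5848, -0.2459, 0.1351]
tool_rot: [0.978, 0.207, 0.011, -0.001]
force: [5.9, -1.7, 1.6]
finger_gap: 0.229
ang -0.4266 rad 0.0502 F [ 5.9 -1.7  1.6] tcp [ 0.5848 -0.2459  0.1351] t 10.95
-2 [-0.1, 0.1, 0.0]
-4 [-0.3, 0.2, -0.0]
-6 [-0.4, 0.3, -0.0]
-8 [-0.6, 0.4, -0.0]
-10 [-0.7, 0.5, -0.0]
```

```bash
python3 -m inch '[[-0.15,0.1,0,0,0,0,1],[-0.3,0.2,0,0,0,0,1],[-0.4,0.3,0,0,0,0,1],[-0.4,0.3,0,0,0,0,1]]'; python3 -c "
from h import *
arc((.5391,-.2251),-np.radians([2,4,6,8,10]))"
```

```text
clock: 11.35
tcp_pos: [0.5845, -0.2464, 0.1351]
tool_rot: [0.978, 0.209, 0.014, -0.004]
force: [14.3, 12.4, 0.9]
finger_gap: 0.228
ang -0.4384 rad 0.0501 F [14.3 12.4  0.9] tcp [ 0.5845 -0.2464  0.1351] t 11.35
-2 [-0.1, 0.1, 0.0]
-4 [-0.3, 0.2, 0.0]
-6 [-0.4, 0.3, -0.0]
-8 [-0.6, 0.4, -0.0]
-10 [-0.7, 0.5, -0.0]
```

The valve is on its stop: about 17 N of tangential resistance, at -0.438 rad against the predicted -0.44 rad. I'll pause here with a light push.

```bash
python3 -m inch '[[-0.3,0.2,0,0,0,0,1],[-0.3,0.2,0,0,0,0,1],[-0.3,0.2,0,0,0,0,1],[-0.3,0.2,0,0,0,0,1],[-0.3,0.2,0,0,0,0,1],[-0.3,0.2,0,0,0,0,1],[-0.3,0.2,0,0,0,0,1],[-0.3,0.2,0,0,0,0,1],[-0.3,0.2,0,0,0,0,1],[-0.3,0.2,0,0,0,0,1]]'; python3 -c "
from h import *
snap('scene','s4',(230,90,350,190),5);snap('top','t4')
arc((.5391,-.2251),np.radians(np.arange(15,181,15)))"
```

```text
clock: 12.35
tcp_pos: [0.5844, -0.2463, 0.1351]
tool_rot: [0.977, 0.211, 0.017, -0.005]
force: [14.4, 9.0, 0.9]
finger_gap: 0.231
ang -0.4376 rad 0.05 F [14.9  9.6  0.1] tcp [ 0.5844 -0.2463  0.1351] t 12.45
15 [0.9, -1.0, 0.0]
30 [1.5, -2.1, 0.1]
45 [1.7, -3.4, 0.1]
60 [1.7, -4.7, 0.1]
75 [1.3, -6.0, 0.1]
90 [0.5, -7.1, 0.1]
105 [-0.4, -7.9, 0.0]
120 [-1.6, -8.5, -0.0]
135 [-2.9, -8.8, -0.1]
150 [-4.2, -8.7, -0.1]
165 [-5.4, -8.3, -0.2]
180 [-6.5, -7.6, -0.2]
```

View pics/s4.png

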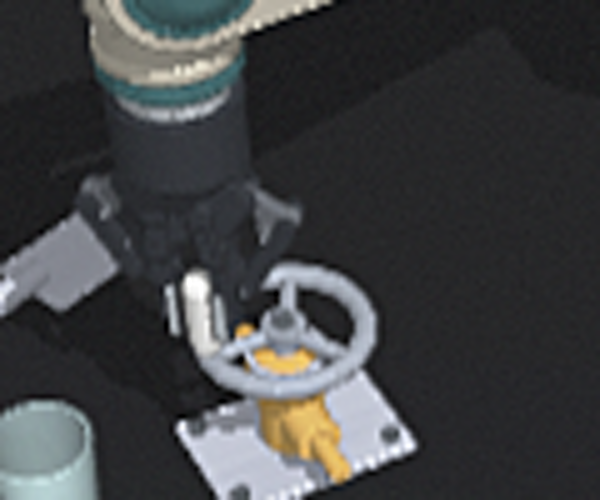

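At the stop the handle at about (200,310) is held between the pads, and a spoke points at it. Now I'll open it by two turns.

```bash
cat >> h.py <<'E'
Q0=R.from_euler('xyz',[np.pi,0,.412])
def cor(): print('cor',(R.from_quat(monitor.sense()["tool_rot"]).inv()*Q0).as_rotvec().round(3).tolist())
E
python3 -m inch '[[0.9,-1,0,0,0,0,1],[1.5,-2.1,0,0,0,0,1],[1.7,-3.4,0,0,0,0,1],[1.7,-4.7,0,0,0,0,1],[1.3,-6,0,0,0,0,1],[0.5,-7.1,0,0,0,0,1],[-0.4,-7.9,0,0,0,0,1],[-1.6,-8.5,0,0,0,0,1],[-2.9,-8.8,0,0,0,0,1],[-4.2,-8.7,-0.1,0,0,0,1],[-5.4,-8.3,-0.1,0,0,0,1],[-5.4,-8.3,-0.1,0,0,0,1]]'; python3 -c "
from h import *
cor();arc((.5391,-.2251),np.radians(np.arange(15,181,15)))"
```

```text
clock: 13.65
tcp_pos: [0.5, -0.1943, 0.135]
tool_rot: [0.978, 0.21, 0.017, -0.004]
force: [0.9, -4.7, 4.6]
finger_gap: 0.225
cor [-0.001, -0.036, 0.011]
ang 2.4741 rad 0.0498 F [ 0.9 -4.7  4.6] tcp [ 0.5    -0.1943  0.135 ] t 13.65
15 [-1.1, 0.7, -0.0]
30 [-1.9, 1.7, -0.1]
45 [-2.5, 2.9, -0.1]
60 [-2.7, 4.2, -0.1]
75 [-2.6, 5.5, -0.1]
90 [-2.1, 6.7, -0.1]
105 [-1.4, 7.8, -0.1]
120 [-0.4, 8.6, -0.0]
135 [0.8, 9.2, 0.0]
150 [2.1, 9.4, 0.1]
165 [3.4, 9.3, 0.1]
180 [4.6, 8.9, 0.2]
```

```bash
python3 -m inch '[[-1.1,0.7,0,0,-0.01,0,1],[-1.9,1.7,-0.1,0,-0.02,0,1],[-2.5,2.9,-0.1,0,-0.035,0.01,1],[-2.7,4.2,-0.1,0,-0.035,0.01,1],[-2.6,5.5,-0.1,0,-0.035,0.01,1],[-2.1,6.7,-0.1,0,-0.035,0.01,1],[-1.4,7.8,-0.1,0,-0.035,0.01,1],[-0.4,8.6,0,0,-0.035,0.01,1],[0.8,9.2,0,0,-0.035,0.01,1],[2.1,9.4,0.1,0,-0.035,0.01,1],[3.4,9.3,0.1,0,-0.035,0.01,1],[3.4,9.3,0.1,0,-0.035,0.01,1]]'; python3 -c "
from h import *
cor();arc((.5391,-.2251),np.radians(np.arange(15,181,15)))"
```

```text
clock: 14.85
tcp_pos: [0.5702, -0.2645, 0.135]
tool_rot: [0.979, 0.206, 0.001, -0.0]
force: [4.6, -2.1, 1.5]
finger_gap: 0.231
cor [-0.0, -0.002, 0.002]
ang -0.9029 rad 0.0502 F [ 4.6 -2.1  1.5] tcp [ 0.5702 -0.2645  0.135 ] t 14.85
15 [1.2, -0.5, 0.0]
30 [2.2, -1.3, 0.0]
45 [3.0, -2.3, 0.0]
60 [3.6, -3.5, 0.0]
75 [3.7, -4.8, 0.0]
90 [3.6, -6.1, 0.0]
105 [3.1, -7.3, 0.0]
120 [2.3, -8.4, 0.0]
135 [1.3, -9.2, 0.0]
150 [0.1, -9.7, 0.0]
165 [-1.2, -9.9, 0.0]
180 [-2.5, -9.7, 0.0]
```

```bash
python3 -m inch '[[1.2,-0.5,0,0,0,0,1],[2.2,-1.3,0,0,0,0,1],[3,-2.3,0,0,0,0,1],[3.6,-3.5,0,0,0,0,1],[3.7,-4.8,0,0,0,0,1],[3.6,-6.1,0,0,0,0,1],[3.1,-7.3,0,0,0,0,1],[2.3,-8.4,0,0,0,0,1],[1.3,-9.2,0,0,0,0,1],[0.1,-9.7,0,0,0,0,1],[-1.2,-9.9,0,0,0,0,1],[-1.2,-9.9,0,0,0,0,1]]'; python3 -c "
from h import *
cor();arc((.5391,-.2251),np.radians(np.arange(15,181,15)))"
```

```text
clock: 16.05
tcp_pos: [0.518, -0.1798, 0.135]
tool_rot: [0.979, 0.205, 0.001, 0.001]
force: [1.1, -6.1, 1.6]
finger_gap: 0.227
cor [0.002, -0.001, 0.001]
ang 2.0064 rad 0.0499 F [ 1.1 -6.1  1.6] tcp [ 0.518  -0.1798  0.135 ] t 16.05
15 [-1.3, 0.2, -0.0]
30 [-2.5, 0.7, -0.0]
45 [-3.5, 1.5, -0.0]
60 [-4.3, 2.6, -0.0]
75 [-4.7, 3.8, -0.0]
90 [-4.9, 5.1, 0.0]
105 [-4.7, 6.4, 0.0]
120 [-4.2, 7.6, 0.0]
135 [-3.3, 8.6, 0.0]
150 [-2.3, 9.4, 0.0]
165 [-1.1, 9.8, 0.0]
180 [0.2, 10.0, 0.0]
```

```bash
python3 -m inch '[[-1.3,0.2,0,0,0,0,1],[-2.5,0.7,0,0,0,0,1],[-3.5,1.5,0,0,0,0,1],[-4.3,2.6,0,0,0,0,1],[-4.7,3.8,0,0,0,0,1],[-4.9,5.1,0,0,0,0,1],[-4.7,6.4,0,0,0,0,1],[-4.2,7.6,0,0,0,0,1],[-3.3,8.6,0,0,0,0,1],[-2.3,9.4,0,0,0,0,1],[-1.1,9.8,0,0,0,0,1],[-1.1,9.8,0,0,0,0,1]]'; python3 -c "
from h import *
C=(.5391,-.2251);p=monitor.sense()['tcp_pos'];rem=-.4376-np.arctan2(p[1]-C[1],p[0]-C[0]);print('rem',rem)
cor();arc(C,np.r_[np.radians([15,30,40]),rem-.1,rem-.05,rem])"
```

```text
clock: 17.25
tcp_pos: [0.5482, -0.2743, 0.135]
tool_rot: [0.979, 0.205, 0.001, 0.001]
force: [3.1, -1.0, 3.8]
finger_gap: 0.23
rem 0.9509279445658445
cor [0.002, -0.002, 0.001]
ang -1.3885 rad 0.0501 F [ 3.1 -1.   3.8] tcp [ 0.5482 -0.2743  0.135 ] t 17.25
15 [1.3, 0.1, 0.0]
30 [2.6, -0.1, 0.0]
40 [3.4, -0.4, 0.0]
49 [4.1, -0.8, 0.0]
52 [4.3, -1.0, 0.0]
54 [4.4, -1.1, 0.0]
```

```bash
python3 -m inch '[[1.3,0.1,0,0,0,0,1],[2.6,-0.1,0,0,0,0,1],[3.4,-0.4,0,0,0,0,1],[4.1,-0.8,0,0,0,0,1],[4.3,-1,0,0,0,0,1],[4.4,-1.05,0,0,0,0,1],[4.4,-1.05,0,0,0,0,1],[4.4,-1.05,0,0,0,0,1]]'; python3 -c "
from h import *
C=(.5391,-.2251);p=monitor.sense()['tcp_pos'];rem=-.4376-np.arctan2(p[1]-C[1],p[0]-C[0]);print('rem',rem)
cor();arc(C,[rem])
snap('scene','s5',(230,90,350,190),5)
a=[cv2.imread(f'pics/{n}_raw.png')[115:185,255:325] for n in('s4','s5')]
cv2.imwrite('pics/cmp.png',cv2.resize(np.hstack(a),None,fx=5.5,fy=5.5,interpolation=cv2.INTER_CUBIC))"
```

```text
clock: 18.05
tcp_pos: [0.5845, -0.2468, 0.135]
tool_rot: [0.979, 0.205, 0.001, 0.001]
force: [3.8, -1.2, 2.2]
finger_gap: 0.234
rem 0.009466293083029043
cor [0.002, -0.003, 0.002]
ang -0.4471 rad 0.0503 F [ 3.8 -1.2  2.2] tcp [ 0.5845 -0.2468  0.135 ] t 18.05
1 [0.0, -0.1, 0.0]
```

View pics/cmp.png

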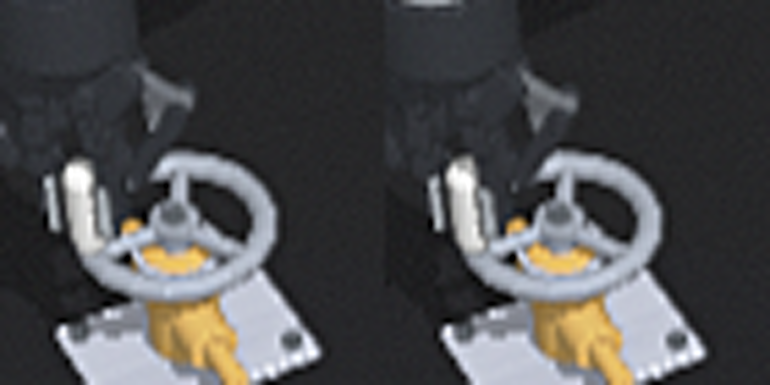

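The two frames, stop on the left and now on the right, show the spokes and handle in the same place. I measure about 0.3 mm short, so I'll nudge that and let the wheel settle.

```bash
python3 -m inch '[[0.01,-0.03,0,0,0,0,1],[0.02,-0.05,0,0,0,0,1],[0.02,-0.05,0,0,0,0,1],[0.02,-0.05,0,0,0,0,1],[0.02,-0.05,0,0,0,0,1],[0.02,-0.05,0,0,0,0,1]]'; python3 -c "
from h import *
arc((.5391,-.2251),[]);print(abs(monitor.sense()['dq']).max())
ref=cv2.imread('pics/s4_raw.png',0).astype(np.float32)
for i in range(3):
    im,_=snap('scene',f's6{i}'); g=cv2.cvtColor(im,cv2.COLOR_RGB2GRAY).astype(np.float32)
    for (u0,v0,u1,v1) in [(282,145,308,172),(280,180,315,195)]:
        w=cv2.createHanningWindow((u1-u0,v1-v0),cv2.CV_32F); print(cv2.phaseCorrelate(ref[v0:v1,u0:u1],g[v0:v1,u0:u1],w))
a,b=cv2.imread('pics/t0_raw.png'),vision.read_camera('top')[0][:,:,::-1]
d=cv2.absdiff(a,np.ascontiguousarray(b)).max(2)
for n,(x,y) in dict(beaker=(427,165),flask=(170,241),dish=(321,210),reagent=(274,164),stopper=(290,224),small=(318,253),spat=(481,225)).items(): print(n,d[y-14:y+14,x-14:x+14].mean().round(1))"
```

```text
clock: 18.7
tcp_pos: [0.5845, -0.2468, 0.135]
tool_rot: [0.979, 0.205, 0.002, 0.001]
force: [4.1, -2.9, 1.9]
finger_gap: 0.231
ang -0.4457 rad 0.0503 F [ 4.1 -2.9  1.9] tcp [ 0.5845 -0.2468  0.135 ] t 18.7
0.0013398776249807216
((0.3771410517065821, 0.5730911229797861), 0.955863985668648)
((-0.018246094190107698, 0.5446705519991877), 1.0064525315055142)
((0.33605689943150807, 0.5980872549127536), 0.9695777477714423)
((0.04385527989509086, 0.5242362432439007), 1.0040588800553922)
((0.38387282350882757, 0.5818469855657309), 0.9715506517020436)
((0.01271703544262337, 0.5570547318287762), 1.0070104272277267)
beaker 46.5
flask 3.9
dish 2.0
reagent 4.5
stopper 4.7
small 4.5
spat 49.6
```

```bash
python3 -c "
from h import *
L=lambda n:cv2.imread(f'pics/{n}_raw.png',0).astype(np.float32)
ref=L('s4');g=sum(L(f's6{i}') for i in range(3))/3
def ecc(u0,v0,u1,v1):
    W=np.eye(2,3,dtype=np.float32); return cv2.findTransformECC(ref[v0:v1,u0:u1],g[v0:v1,u0:u1],W,cv2.MOTION_TRANSLATION,(3,200,1e-6),None,3)[1][:,2]
for n,b in dict(spokeR=(288,150,302,166),spokeTop=(282,143,292,154),plate=(295,176,318,190)).items(): print(n,ecc(*b))
C=np.array([.5391,-.2251,.1])
for a in(2.0,-2.5): # image shift of spokes for +0.02 rad, and handle
    P=[C+.03*np.array([np.cos(t),np.sin(t),0]) for t in(a-.4376,a-.4176)];q=proj('scene',P);print(q[0],q[1]-q[0])
s0=L('s0')
d=abs(s0-g)
K=dict(beaker=(.61,-.25))
for n,(x,y) in dict(beaker=(238,187),spat=(238,145),dish=(344,210),small=(369,184),stop=(377,215),reag=(359,262),flask=(500,262)).items(): print(n,d[y-12:y+12,x-10:x+10].mean().round(1))
"
```

```text
spokeR [-0.01785493  0.11960673]
spokeTop [ 0.10052673 -0.01259129]
plate [-0.00895246  0.00924347]
[294.53285162 160.09877044] [ 0.12524916 -0.11200951]
[291.58140388 149.86290092] [-0.17213481 -0.05409756]
beaker 0.7
spat 36.5
dish 0.4
small 1.0
stop 1.2
reag 0.8
flask 0.7
```

Spoke registration and TCP agree the wheel is about 0.01 rad short, so I'll nudge it along the tangent.

```bash
cat > chk.py <<'E'
from h import *
L=lambda n:cv2.imread(f'pics/{n}_raw.png',0).astype(np.float32)
arc((.5391,-.2251),[])
ref=L('s4');g=0
for i in range(4): snap('scene',f's7{i}',None,1.25); g=g+L(f's7{i}')/4
for n,(u0,v0,u1,v1) in dict(spokeR=(288,150,302,166),spokeTop=(282,143,292,154)).items():
    print(n,cv2.findTransformECC(ref[v0:v1,u0:u1],g[v0:v1,u0:u1],np.eye(2,3,dtype=np.float32),cv2.MOTION_TRANSLATION,(3,200,1e-6),None,3)[1][:,2])
E
python3 -m inch '[[0.07,-0.06,0,0,0,0,1],[0.1,-0.09,0,0,0,0,1],[0.1,-0.09,0,0,0,0,1],[0.1,-0.09,0,0,0,0,1],[0.1,-0.09,0,0,0,0,1]]'; python3 chk.py
```

```text
clock: 19.4
tcp_pos: [0.585, -0.2457, 0.1351]
tool_rot: [0.979, 0.205, 0.002, 0.001]
force: [1.6, -3.2, 1.8]
finger_gap: 0.226
ang -0.4222 rad 0.0503 F [ 1.6 -3.2  1.8] tcp [ 0.585  -0.2457  0.1351] t 19.4
spokeR [ 0.02759565 -0.0017763 ]
spokeTop [0.09172922 0.05562957]
```

```bash
python3 chk.py; python3 -c "
from h import *
print(monitor.sense()['finger_gap'],abs(monitor.sense()['dq']).max())"
```

```text
ang -0.4223 rad 0.0503 F [ 3.1 -3.8  2.1] tcp [ 0.585  -0.2457  0.135 ] t 19.6
spokeR [ 0.02723371 -0.00206818]
spokeTop [0.08399393 0.03729154]
0.22727208004577698 0.0022171320659241356
```

View pics/s73.png

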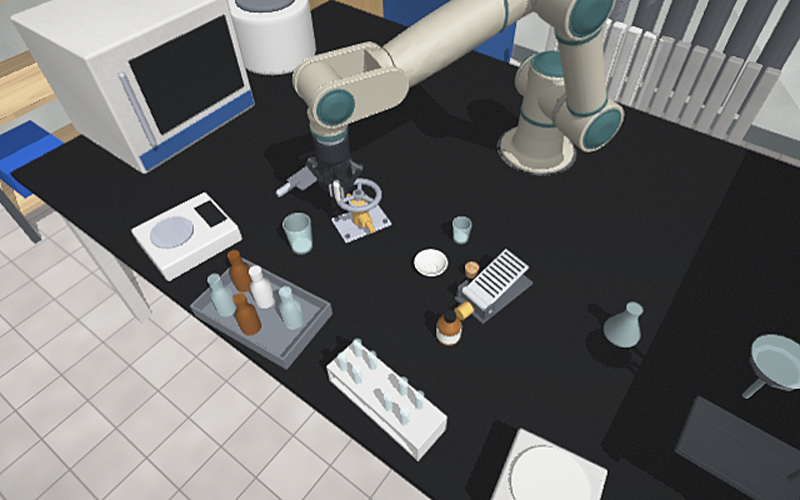

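The pedal is up, the handle is gripped at about (337,190), and all the bystanders are in place. The spatula at (295,180) is only hidden behind the gripper. Handing in.

```bash
python3 -c "
from rig import arm; print(arm.sign_off())"
```

```text
the job is handed in; nothing more can be done
None
```

I did the job in the order asked and handed it in at about 19.6 s on the robot's clock:
- **Pedal:** I pressed it to its stop with about 22 N and held it there for about 1.5 s. A picture showed the tread flat on its base, and a second one showed it back up after release.
- **Closing:** I turned the handle clockwise until it met the stop, at -0.438 rad against a predicted -0.44, with about 17 N of resistance. I paused there for about 1 s.
- **Opening:** I opened the valve by two turns. The fingers still grip the handle and the wheel is at rest.

**Last checks:**
- **Two turns:** The two measures of the final angle disagree slightly. Comparing the wheel's spokes in pictures at the stop and at the end puts it within about 0.01 rad of exactly two turns. The gripper's own position reads about 0.015 rad past. I trusted the pictures, because the grip gives a little under load.
- **Bystanders:** In the scene camera, the beaker, flask, dish, reagent bottle, stopper and small beaker show no change. The spatula is partly hidden by the gripper, so its image comparison failed (as did the beaker's in the top camera, where the arm probably covers it). The part of the spatula I can see is where it was.

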